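# Lay the counting cells in rows in the humid box and close it

## Task

Put the freshly filled counting cells away to settle in the open black humid box: lay the two loose haemocytometers (two dark squares) in the two free places of its back row and the two loose Sedgewick-Rafter cells (wider, steel-framed grid) in the two free places of its front row, each lying flat across its pair of rails, between the lugs, centred and square like the ones already there. Then close the lid gently, right down on the rim. Keep every cell level all the time, and leave the other things on the table where they are.

Things in the scene. Friction and masses are not known exactly. Their poses are not given: they have to be found in the camera images.
- humid_box: Fixed shallow black tray 204 (its x) x 260 (its y) x 32 mm, walls 4 mm, clear grey-framed lid hinged on its far (+x) long rim. Origin: centre of its underside, on the table; x away from the robot to the hinge, y left; turned up to 0.2 rad. Four rails along y, tops 16 mm up, carry two rows of three places at y = 74, 0, -74 mm; back left and front right are already filled.
- back_left (a point): Centre of the left place of the back row, midway between the row's two rails (box x = 10 and 62 mm), at the rail tops, 16 mm up: a piece laid there has its origin here, its long side along box x. Lugs 4 mm high on the rails leave a gap of 41 mm for the 35 mm haemocytometer. Already filled.
- back_middle (a point): Centre of the middle place of the back row, midway between the row's two rails (box x = 10 and 62 mm), at the rail tops, 16 mm up: a piece laid there has its origin here, its long side along box x. Lugs 4 mm high on the rails leave a gap of 41 mm for the 35 mm haemocytometer. Empty at the start.
- back_right (a point): Centre of the right place of the back row, midway between the row's two rails (box x = 10 and 62 mm), at the rail tops, 16 mm up: a piece laid there has its origin here, its long side along box x. Lugs 4 mm high on the rails leave a gap of 41 mm for the 35 mm haemocytometer. Empty at the start.
- front_left (a point): Centre of the left place of the front row, midway between the row's two rails (box x = -78 and -26 mm), at the rail tops, 16 mm up: a piece laid there has its origin here, its long side along box x. Lugs 4 mm high on the rails leave a gap of 48 mm for the 42 mm Sedgewick-Rafter cell. Empty at the start.
- front_middle (a point): Centre of the middle place of the front row, midway between the row's two rails (box x = -78 and -26 mm), at the rail tops, 16 mm up: a piece laid there has its origin here, its long side along box x. Lugs 4 mm high on the rails leave a gap of 48 mm for the 42 mm Sedgewick-Rafter cell. Empty at the start.
- front_right (a point): Centre of the right place of the front row, midway between the row's two rails (box x = -78 and -26 mm), at the rail tops, 16 mm up: a piece laid there has its origin here, its long side along box x. Lugs 4 mm high on the rails leave a gap of 48 mm for the 42 mm Sedgewick-Rafter cell. Already filled.
- lid (a joint): Lid angle, rad: 0 = closed on the rim, grows as it opens; starts open, leaning back, at 1.8 to 1.95 (stop 2.0). Flat plate 204 deep x 260 wide, 0.16 kg, top face 5 to 6 mm above the hinge line when closed; a finger tab 36 mm wide reaches 13 mm past its front edge. Friction holds it at any angle: push it all the way down, about 2 N at its edge.
- hinge_line (a point): Middle of the lid's hinge axis, on the far rim of the humid box, 32 mm above the table; the axis runs along the box's y.
- lid_tab (a point): On the lid's outer (upper when closed) face in the middle of the finger tab, 210 mm from the hinge axis, 5.5 mm to the outer side of it.
- chamber_a: Haemocytometer: plain glass plate 35 (its x) x 76 (its y, the long side) x 5 mm with two dark square fields in its middle, 35 g. Origin: centre of its underside, z up. Lies loose on the table at the start.
- chamber_b: Haemocytometer: plain glass plate 35 (its x) x 76 (its y, the long side) x 5 mm with two dark square fields in its middle, 35 g. Origin: centre of its underside, z up. Lies loose on the table at the start.
- chamber_c: Haemocytometer: plain glass plate 35 (its x) x 76 (its y, the long side) x 5 mm with two dark square fields in its middle, 35 g. Origin: centre of its underside, z up. Already lies in the back left place; to be left there.
- cell_a: Sedgewick-Rafter cell: white plate 42 (its x) x 76 (its y, the long side) x 6 mm carrying a rectangular steel frame 34 x 66 mm that stands 2 mm higher, fine ruled grid inside, 40 g. Origin: centre of its underside, z up. Lies loose on the table at the start.
- cell_b: Sedgewick-Rafter cell: white plate 42 (its x) x 76 (its y, the long side) x 6 mm carrying a rectangular steel frame 34 x 66 mm that stands 2 mm higher, fine ruled grid inside, 40 g. Origin: centre of its underside, z up. Lies loose on the table at the start.
- cell_c: Sedgewick-Rafter cell: white plate 42 (its x) x 76 (its y, the long side) x 6 mm carrying a rectangular steel frame 34 x 66 mm that stands 2 mm higher, fine ruled grid inside, 40 g. Origin: centre of its underside, z up. Already lies in the front right place; to be left there.
- iodine_bottle: Bystander: small brown dropper bottle, 27 mm across, 61 mm high, standing; origin at the centre of its underside. Further right, about x = 0.53, y = -0.60, stands a fixed microscope some 0.4 m tall: keep the arm clear of it.
- coverslip_box: Bystander: small box 30 x 30 x 13 mm; origin at the centre of its underside.
- plastic_tweezers: Bystander: pale tweezers 118 mm long, 9 mm high, lying beside the humid box; origin at their middle.
- bench_timer: Bystander: white timer 58 x 66 x 20 mm lying flat; origin at the centre of its underside.
Mind the look-alikes: they are no part of the job. What is shaped like the chamber_c but pink is not meant.

How it is judged:
By the outcome, as a careful person would: the job done as asked, in the order asked, and still so for the second after the job is handed in, with the robot touching nothing.
It also fails if it takes over 72 s, if anything falls off the work surface, if the arm or the gripper's body presses on something with over 40 N, if the wrist force passes 120 N, or if a joint passes its speed limit or range.

## Robot

A 7-joint arm with a two-finger parallel gripper is mounted at the origin on a cart in front of the work surface, level with it; the furniture and walls round the work are solid. World frame = base frame: x ahead of the robot, y to its left, z up, the work surface at z = 0. Lengths are in m, angles in rad, forces in N, time in s.
With the tool pointing down it reaches from about 0.425 to 0.95 m from the base axis. Payload 4.7 kg.
Tool frame: the origin (TCP) lies on the centre line of the jaws, within the pads' length; the fingertips stand 17 mm ahead of it and the grasp point (between the pads) lies 2 mm behind it (env.tip_extent is the z of the fingertips in the tool frame, in m); z points along the fingers, y is the line along which they close (so a half turn about z gives the same grasp; the last joint's range is limited). The gripper opens to 87 mm and grips with 3 to 60 N. Pads are 19 mm wide; open, the fingers measure 117 mm over their backs; the gripper's body (75 mm by 190 mm) begins 51 mm behind the grasp point.
Start: joints at [1.224, 0.469, -0.049, 1.532, 0.024, 1.141, -0.082], TCP at [0.211, -0.641, 0.24] pointing down, gripper open.
Joint ranges: [-2.59, 2.59], [-0.33, 1.99], [-1.39, 1.29], [0.1, 2.45], [-1.04, 4.18], [0.21, 1.99], [-2.66, 2.66]. Speed limits (rad/s): [2.57, 2.57, 3.14, 3.14, 3.14, 3.14, 3.14].

## Interface

Orientations are given as a rotation vector (axis times angle).
In Python, from plant import readout, eyes, ticket, env gives the robot as it stands.
- The arm moves only by the shell command python3 -m crank 'ROWS' [OPENING]. ROWS is JSON, a list of rows, each a list of 6 numbers: the shift along the tool's x, y, z in m, then the turn, a rotation vector about the tool's x, y, z in degrees. In form: [[tx, ty, tz, wx, wy, wz], ...]. A call has 1 to 20 rows; each row shifts and turns the commanded pose from where the row before left it, along the tool's axes as they then stand; what a row does not reach is not made up. A row lasts 1/12 s, in which the tool goes at most 41.7 mm and 7.16 degrees, less where a joint would pass 70% of its speed; a pose out of reach is approached as far as the arm can. A call with a gripper value outside its range is refused whole. OPENING is the finger opening in m, from 0 to 0.087, set as the call begins (- or left out, the last holds). The fingers move at their own pace and stop on an object; the grip force is fixed at half the most. Time passes only in rows, so rows that do not move let the fingers close. It gives the time, the measured TCP pose, the force, the opening and the grip force at its end, in the units of the state.
- readout.read_state(): the state, without advancing time (a new reading comes with each control period).
- eyes.camera(name): name is "side" or "top" or "wrist"; returns a dict with "pixels" (420x560x3 uint8, red, green, blue), "depth" (420x560 float32, m along the optical axis (not along the pixel's ray), 0 where there is no reading), "fx", "fy", "cx", "cy" (pixels), "cam_to_world" (4x4, takes a point from camera to world coordinates); the wrist camera has in their place "mount" (4x4, takes a point from camera to tool coordinates, whose origin is the TCP and whose axes are the flange's). Camera axes: x right, y down, z forward; pixel columns grow to the right and rows downward; lengths in m; the calibration is good to about 2 mm. A picture is of the moment at which its call begins: read the wrist's pose just before it.
- ticket.sign_off(): hands the job in; it is judged then, once.
The state is a dict: "clock": time; "q": joint angles; "joint_velocities": joint speeds; "joint_efforts": joint torques, N m; "ee_pos": TCP position; "ee_rot": TCP orientation; "force": force on the tool from outside, world axes, zero at the start; "wrist_torque": the same for the moment, N m; "gripper_width": finger opening in m; "finger_force": force on a finger pad.
Only numpy, scipy, OpenCV 4.12 (cv2) and the standard library are available. Lean on these libraries where they do the work, as an engineer would, in place of code of your own. Each camera call takes 0.05 s, during which the arm holds its last target. There are 200 camera calls.

## Working session

There is one attempt and no reset: what is moved stays moved. The work goes in short steps, Python scripts to look and compute and a shell command to move; the robot and the scene stay as the last step left them, time stands still between calls to the robot, and variables do not carry over. Pictures are saved under pics/ and viewed, at most 10 in all, crops included, and the job is handed in when it is done.

```bash
ls; mkdir -p pics
python3 - <<'E'
from plant import readout, eyes, env
import cv2
s=readout.read_state(); print({k:(v if not hasattr(v,'round') else v) for k,v in s.items()}); print(env.tip_extent)
for n in ("top","side"):
    c=eyes.camera(n); cv2.imwrite(f"pics/{n}0.png",c["pixels"][:,:,::-1]); print(n,c["fx"],c["cx"],c["cy"],c["cam_to_world"])
E
```

```text
pics
{'clock': 0.0, 'q': array([ 1.22411155,  0.46944694, -0.04863744,  1.53371069,  0.02410461,
        1.14095906, -0.0822809 ]), 'joint_velocities': array([ 1.42873511e-03, -3.39769104e-03,  8.48343628e-04,  1.18181964e-03,
       -8.91270545e-05,  2.22145831e-04,  9.11895173e-04]), 'joint_efforts': array([-3.25415658e-05, -5.07978058e+01, -8.08527390e-02, -2.36153752e+01,
       -6.14764821e-02,  3.80050822e-02,  1.92177627e-04]), 'ee_pos': array([ 0.21076972, -0.64065334,  0.23848871]), 'ee_rot': array([-3.10011559e+00, -4.96917032e-01,  5.66781650e-04]), 'force': array([ 0.33629545,  0.90048274, -0.35342233]), 'wrist_torque': array([-0.00889461,  0.03956101, -0.03048935]), 'finger_force': 0.0, 'gripper_width': 0.08722070716185046}
0.017
top 545.8525833344976 286.4701052124217 208.63038926744582 [[ 0.2500614  -0.94169231  0.22513305  0.2201798 ]
 [-0.9682102  -0.24468877  0.05192695 -0.08957608]
 [ 0.00618832 -0.23096105 -0.97294332  1.56134247]
 [ 0.          0.          0.          1.        ]]
side 530.1075694148074 273.93620293882697 213.7963576204597 [[ 0.91172848 -0.1394133   0.38641314  0.00716828]
 [-0.41052363 -0.34329694  0.84475888 -1.18885966]
 [ 0.01488382 -0.92882245 -0.37022605  0.57033656]
 [ 0.          0.          0.          1.        ]]
```

View pics/top0.png

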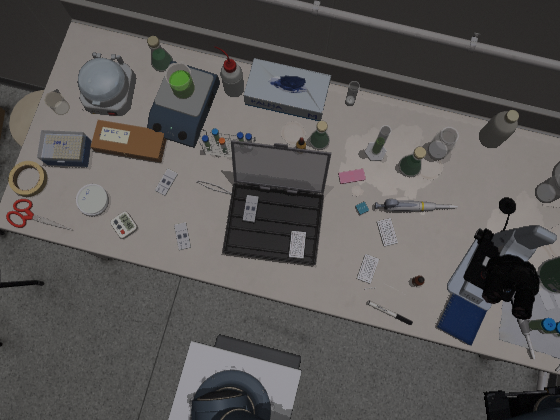

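View pics/side0.png

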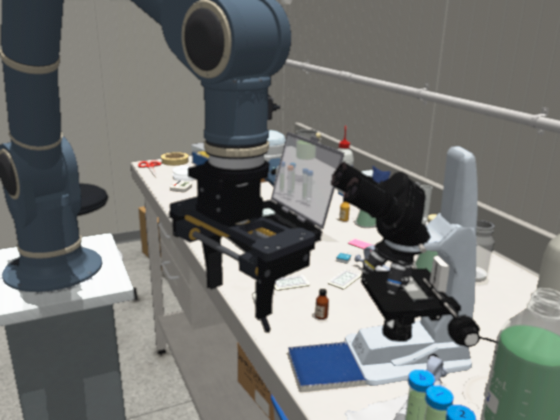

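The top view shows two light plates with two dark squares at (166,182) and (182,236), which I take as chamber_a and chamber_b. White gridded plates at (388,232) and (368,269) should be cell_a and cell_b. The pink look-alike is at (351,176), and the filled places in the box are at (250,208) and (297,244). I'll confirm these in one enlarged crop.

```bash
cat > h.py <<'E'
import numpy as np, cv2
from scipy.spatial.transform import Rotation as Rn
from plant import readout, eyes
def state():
    s=readout.read_state(); return s, np.array(s["ee_pos"]), Rn.from_rotvec(s["ee_rot"]).as_matrix()
def cam(n):
    s,p,R=state(); c=eyes.camera(n)
    if n=="wrist":
        T=np.eye(4); T[:3,:3]=R; T[:3,3]=p; c["T"]=T@np.array(c["mount"])
    else: c["T"]=np.array(c["cam_to_world"])
    return c
def ray(c,uv,h):
    uv=np.atleast_2d(uv).astype(float); T=c["T"]
    d=np.c_[(uv[:,0]-c["cx"])/c["fx"],(uv[:,1]-c["cy"])/c["fy"],np.ones(len(uv))]@T[:3,:3].T
    o=T[:3,3]; return o+d*((h-o[2])/d[:,2])[:,None]
def proj(c,P):
    P=np.atleast_2d(P); q=(P-c["T"][:3,3])@c["T"][:3,:3]
    return np.c_[c["cx"]+c["fx"]*q[:,0]/q[:,2],c["cy"]+c["fy"]*q[:,1]/q[:,2]]
def rect(P):
    """min-area rectangle of plane points (m): centre, long side, short side, angle of the long side (deg, world)"""
    b=cv2.boxPoints(cv2.minAreaRect((P[:,:2]*1000).astype(np.float32)))
    e=[b[1]-b[0],b[2]-b[1]]; e.sort(key=np.linalg.norm); a=np.degrees(np.arctan2(e[1][1],e[1][0]))%180
    return b.mean(0)/1000,np.linalg.norm(e[1]),np.linalg.norm(e[0]),a
def go(x,y,z,ya=None):
    """shift in tool axes to (x,y,z), and turn about tool z to bring tool y to world angle ya (deg, mod 180)"""
    s,p,R=state(); d=np.array([x,y,z])-p; t=d@R
    yaw=np.degrees(np.arctan2(R[1,1],R[0,1])); w=0 if ya is None else -((ya-yaw+90)%180-90)
    tilt=np.cross(R[:,2],[0,0,-1])@R
    print("pos",p.round(4),"yaw y",yaw.round(2),"shift tool mm",(t*1000).round(1),"wz",round(w,2),"tilt fix deg",np.degrees(tilt).round(2),"q7",round(s["q"][6],2),"t",round(s["clock"],2),"w",round(s["gripper_width"],4))
E
python3 - <<'E'
from h import *
c=cam("top"); im=c["pixels"][:,:,::-1].copy(); np.savez("top0.npz",**{k:np.array(v) for k,v in c.items()})
cv2.imwrite("pics/crop0.png",cv2.resize(im[130:300,150:412],None,fx=3,fy=3,interpolation=cv2.INTER_CUBIC))
hsv=cv2.cvtColor(im,cv2.COLOR_BGR2HSV)
for u,v in [(166,182),(182,236),(388,232),(368,269),(351,176),(250,208),(297,244),(418,281),(362,208),(200,200)]:
    print((u,v),hsv[v-1:v+2,u-1:u+2].reshape(-1,3).mean(0).round(),ray(c,(u,v),0.005).round(3)[0], c["depth"][v,u])
g=im.astype(int)
# light/neutral plates against the warm table: low saturation
m=((hsv[:,:,1]<22)&(hsv[:,:,2]>150)).astype(np.uint8); cv2.imwrite("pics/m.png",m*255)
n,l,st,ce=cv2.connectedComponentsWithStats(m)
for i in range(1,n):
    if 60<st[i,4]<600 and 150<ce[i][0]<410 and 130<ce[i][1]<300: print(ce[i].round(1),st[i])
b=c["T"];
E
```

```text
(166, 182) [127.  18. 109.] [0.569 0.359 0.005] 1.6087154
(182, 236) [123.  12. 118.] [0.426 0.266 0.005] 1.581585
(388, 232) [126.   8. 144.] [ 0.587 -0.309  0.005] 1.5824289
(368, 269) [125.   8. 142.] [ 0.467 -0.276  0.005] 1.549123
(351, 176) [169.  86. 148.] [ 0.725 -0.167  0.005] 1.6164157
(250, 208) [122.  15. 110.] [0.555 0.097 0.005] 1.5802562
(297, 244) [123.   8. 148.] [ 0.486 -0.062  0.005] 1.556361
(418, 281) [ 23. 105.  38.] [ 0.47  -0.422  0.005] 1.5116954
(362, 208) [ 98. 124. 112.] [ 0.638 -0.221  0.005] 1.5924838
(200, 200) [ 12.  17. 135.] [0.542 0.246 0.005] 1.6127701
[384.7 185.4] [371 176  26  20 259]
[407.7 191.1] [396 182  23  18 184]
[389.5 238.1] [383 228  15  18  83]
[365.8 272.4] [358 261  18  22 144]
```

View pics/crop0.png

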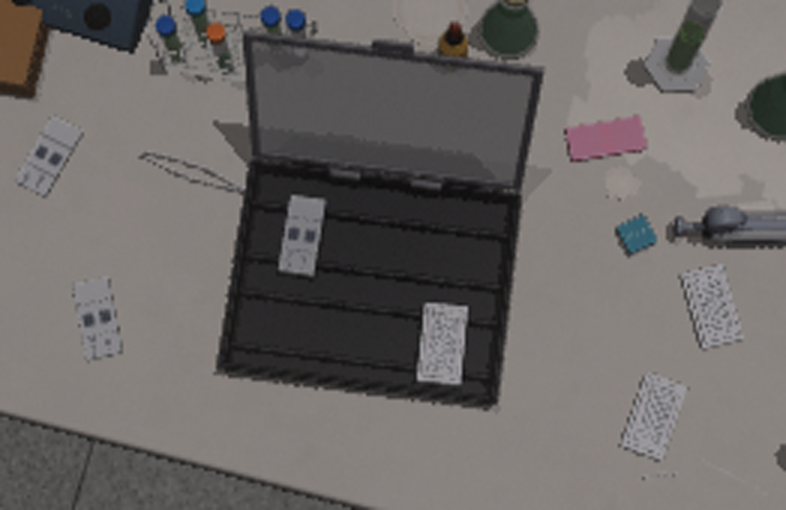

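The crop confirms it. The loose haemocytometers with two dark squares are at crop (50,157) and (97,318). The loose gridded cells are at (711,305) and (654,415). The pink plate at (606,138) is the decoy. The free places are back middle, back right, front left and front middle. Next I'll measure.

```bash
cat >> h.py <<'E'
def plates(c,h,seeds=None,minA=100,maxA=1e9,val=70):
    im=c["pixels"].astype(int); m=((im[:,:,2]-im[:,:,0]>=-1)&(im[:,:,2]>val)&(abs(im[:,:,0]-im[:,:,1])<25)).astype(np.uint8)
    m=cv2.morphologyEx(m,cv2.MORPH_OPEN,np.ones((2,2),np.uint8))
    out=[]
    for k in cv2.findContours(m,cv2.RETR_EXTERNAL,cv2.CHAIN_APPROX_NONE)[0]:
        M=cv2.moments(k)
        if minA<M["m00"]<maxA:
            u=(M["m10"]/M["m00"],M["m01"]/M["m00"]); out.append((np.round(u,1),)+rect(ray(c,k[:,0,:],h)))
    return out
E
python3 - <<'E'
from h import *
c=dict(np.load("top0.npz"))
for h in (0.005,0.021):
  print(h)
  for r in plates(c,h,maxA=900):
    if 150<r[0][0]<410 and 130<r[0][1]<300: print(r[0],r[1].round(4),*np.round(r[2:],1))
d=c["depth"]
# depth-derived heights round box
for u,v in [(240,205),(275,245),(230,240),(280,165),(240,150),(326,150),(280,146),(301,147),(320,135)]:
    P=c["T"][:3,3]+c["T"][:3,:3]@(np.array([(u-c["cx"])/c["fx"],(v-c["cy"])/c["fy"],1])*d[v,u]); print((u,v),P.round(3))
w=cam("wrist"); print(w["fx"],w["cx"],w["cy"],np.array(w["mount"]).round(3))
go(0.55,-0.29,0.24,0)
E
```

```text
0.005
[368.6 269. ] [ 0.4674 -0.2781] 74.4 40.6 173.3
[297.9 245.4] [ 0.4843 -0.0653] 76.4 41.9 8.9
[183.1 236.8] [0.4242 0.2623] 75.9 34.8 27.9
[388.5 232.7] [ 0.5857 -0.3104] 75.7 39.2 26.1
[405.4 205.4] [ 0.6783 -0.3398] 97.3 30.3 104.6
[251.3 209. ] [0.5538 0.0933] 77.3 34.8 6.3
[166.8 182.7] [0.5673 0.3562] 75.0 35.0 167.4
[375.6 153.7] [ 0.8141 -0.2228] 57.6 49.7 81.4
0.021
[368.6 269. ] [ 0.4648 -0.2762] 73.7 40.2 173.3
[297.9 245.4] [ 0.4816 -0.0656] 75.6 41.5 8.9
[183.1 236.8] [0.4221 0.2587] 75.1 34.4 27.9
[388.5 232.7] [ 0.582  -0.3081] 74.9 38.8 26.1
[405.4 205.4] [ 0.6736 -0.3372] 96.3 29.9 104.6
[251.3 209. ] [0.5504 0.0914] 76.5 34.5 6.3
[166.8 182.7] [0.5637 0.3516] 74.2 34.6 167.4
[375.6 153.7] [ 0.808  -0.2215] 57.0 49.2 81.4
(240, 205) [0.556 0.128 0.006]
(275, 245) [ 0.467 -0.002  0.01 ]
(230, 240) [0.45  0.129 0.   ]
(280, 165) [0.66  0.033 0.151]
(240, 150) [0.66  0.142 0.192]
(326, 150) [ 0.787 -0.076  0.002]
(280, 146) [0.683 0.039 0.233]
(301, 147) [ 0.761 -0.003  0.046]
(320, 135) [ 0.799 -0.049  0.078]
323.1918627236775 284.98331370345795 205.68707053864455 [[ 0.001 -0.962 -0.275  0.075]
 [ 1.     0.001  0.     0.001]
 [-0.    -0.275  0.962 -0.146]
 [ 0.     0.     0.     1.   ]]
pos [ 0.2108 -0.6409  0.2389] yaw y -71.79 shift tool mm [ 431.8 -227.3   -0.8] wz -71.79 tilt fix deg [-0.07  0.    0.  ] q7 -0.08 t 0.2 w 0.0871
```

```bash
cat >> h.py <<'E'
def plan(x,y,z,ya,v=0.036,n=0):
    """constant row [t,w] repeated N times (arc) from the present pose to (x,y,z) with tool y at yaw ya (deg, mod 360)"""
    s,p,R=state(); D=R.T@(np.array([x,y,z])-p)
    yaw=np.degrees(np.arctan2(R[1,1],R[0,1])); W=-((ya-yaw+180)%360-180)
    N=n or int(max(np.ceil(np.linalg.norm(D)/v),np.ceil(abs(W)/6.8),1)); w=W/N
    S=sum(Rn.from_euler("z",k*w,degrees=True).as_matrix() for k in range(N)); t=np.linalg.solve(S,D)
    tilt=np.degrees(np.cross(R[:,2],[0,0,-1])@R)
    print("at",p.round(4),"yaw",yaw.round(1),"| N",N,"row",t.round(4).tolist(),"wz",round(w,2),"| total",(D*1000).round(1),"W",round(W,1),"tilt",tilt[:2].round(2),"q7",round(s["q"][6],2),"t",round(s["clock"],2))
E
python3 -c "
from h import *
plan(0.467,-0.278,0.12,-96.7)"
```

```text
at [ 0.2108 -0.6409  0.2389] yaw -71.8 | N 13 row [0.023, -0.0256, 0.0092] wz 1.92 | total [ 356.7 -264.5  119.2] W 24.9 tilt [-0.07  0.  ] q7 -0.08 t 0.2
```

```bash
python3 -m crank '[[0.023,-0.0256,0.0092,0,0,1.92],[0.023,-0.0256,0.0092,0,0,1.92],[0.023,-0.0256,0.0092,0,0,1.92],[0.023,-0.0256,0.0092,0,0,1.92],[0.023,-0.0256,0.0092,0,0,1.92],[0.023,-0.0256,0.0092,0,0,1.92],[0.023,-0.0256,0.0092,0,0,1.92],[0.023,-0.0256,0.0092,0,0,1.92],[0.023,-0.0256,0.0092,0,0,1.92],[0.023,-0.0256,0.0092,0,0,1.92],[0.023,-0.0256,0.0092,0,0,1.92],[0.023,-0.0256,0.0092,0,0,1.92],[0.023,-0.0256,0.0092,0,0,1.92],[0,0,0,0,0,0]]' 0.087
python3 - <<'E'
from h import *
c=cam("wrist"); cv2.imwrite("pics/w1.png",c["pixels"][:,:,::-1])
for r in plates(c,0.006,minA=800): print(r[0],r[1].round(4),*np.round(r[2:],1))
plan(0.467,-0.278,0.12,-96.7)
print(proj(c,[[0.467,-0.278,0.006],c["T"][:3,3]*0+state()[1]+[0,0,-0.017]]))
E
```

```text
clock: 1.37
ee_pos: [0.4721, -0.2713, 0.1186]
ee_rot: [-3.133, 0.168, -0.002]
force: [0.5, 0.7, -0.2]
gripper_width: 0.0873
finger_force: 0.0
[307.1 295.2] [ 0.3904 -0.2629] 327.6 19.3 84.0
[ 24.  231.3] [ 0.4776 -0.0471] 44.0 25.6 10.2
[297.7  29.8] [ 0.6003 -0.2924] 42.8 36.2 8.3
at [ 0.4696 -0.2745  0.119 ] yaw -96.3 | N 1 row [-0.0022, 0.0038, -0.001] wz 0.41 | total [-2.2  3.8 -1. ] W 0.4 tilt [-0.13  0.03] q7 -1.28 t 1.42
[[293.102676   213.25584467]
 [289.74835987 261.09772113]]
```

View pics/w1.png

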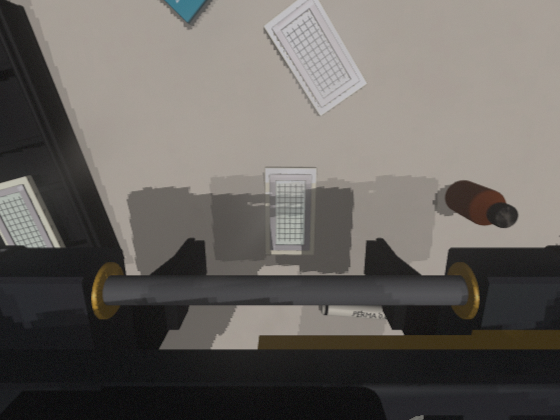

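The wrist view shows the nearer cell at (291,211) between the fingers, 2 px from where I predicted it. The second cell is at (315,55), the bottle at (480,203) and the box at left. The shadow broke my mask, so I'll tune it on ROI colours.

```bash
cat >> h.py <<'E'
def find(c,xy,h,half=45,k=None):
    """plate outline near the predicted point xy: blue/red ratio split by Otsu in a window"""
    u=proj(c,[[*xy,h]])[0]; x0,y0=np.maximum((u-half).astype(int),0); a=c["pixels"][y0:y0+2*half,x0:x0+2*half].astype(np.float32)
    r=cv2.GaussianBlur(np.clip((a[:,:,2]+3)/(a[:,:,0]+3)*150,0,255),(0,0),0.8).astype(np.uint8)
    t,m=cv2.threshold(r,k or 0,1,cv2.THRESH_BINARY+(0 if k else cv2.THRESH_OTSU)); m=cv2.morphologyEx(m,cv2.MORPH_OPEN,np.ones((3,3),np.uint8))
    ks=cv2.findContours(m,cv2.RETR_EXTERNAL,cv2.CHAIN_APPROX_NONE)[0]; kk=max(ks,key=cv2.contourArea)
    R=rect(ray(c,kk[:,0,:]+[x0,y0],h)); print("thr",t,"px",(kk[:,0,:].mean(0)+[x0,y0]).round(1),"c",R[0].round(4),"LxW",np.round(R[1:3],1),"ang",R[3].round(1)); return R
E
python3 - <<'E'
from h import *
c=cam("wrist")
a=c["pixels"]
for u,v in [(291,175),(290,210),(268,215),(250,210),(200,220),(400,100),(300,160)]: print((u,v),a[v,u])
find(c,(0.467,-0.278),0.006,60); plan(0.467,-0.278,0.12,-96.7)
E
```

```text
(291, 175) [171 166 167]
(290, 210) [105 106 103]
(268, 215) [101  99  97]
(250, 210) [94 91 87]
(200, 220) [104 100  95]
(400, 100) [166 159 150]
(300, 160) [166 159 150]
thr 141.0 px [285.6 203.5] c [ 0.4704 -0.2757] LxW [70.2 41.4] ang 173.8
at [ 0.468  -0.2771  0.1195] yaw -96.5 | N 1 row [-0.0009, 0.001, -0.0005] wz 0.19 | total [-0.9  1.  -0.5] W 0.2 tilt [-0.04  0.05] q7 -1.28 t 1.47
```

```bash
python3 -m crank '[[-0.0005,0,0.03,0,0,0],[0,0,0.032,0,0,0],[0,0,0.025,0,0,0],[0,0,0.011,0,0,0],[0,0,0.0025,0,0,0],[0,0,0,0,0,0]]' 0.06
python3 -m crank '[[0,0,0,0,0,0],[0,0,0,0,0,0],[0,0,0,0,0,0],[0,0,0,0,0,0]]' 0.03
```

```text
clock: 1.97
ee_pos: [0.4661, -0.2796, 0.0195]
ee_rot: [3.136, -0.187, -0.001]
force: [-0.3, -0.5, 0.1]
gripper_width: 0.0616
finger_force: 0.0
clock: 2.3
ee_pos: [0.4674, -0.2789, 0.0206]
ee_rot: [3.135, -0.185, 0.003]
force: [0.6, -0.3, 4.3]
gripper_width: 0.0412
finger_force: 29.4
```

```bash
python3 -m crank '[[0,0,-0.008,0,0,0],[0,0,-0.02,0,0,0],[0,0,-0.032,0,0,0],[0,0,-0.034,0,0,0],[0,0,-0.012,0,0,0]]'
python3 -c "
from h import *
plan(.4723,.0075,.15,-82.9,0.028)"
```

```text
clock: 2.72
ee_pos: [0.4689, -0.2798, 0.1306]
ee_rot: [3.133, -0.185, 0.011]
force: [-0.2, 0.3, -0.6]
gripper_width: 0.0408
finger_force: 30.0
at [ 0.4689 -0.2798  0.1306] yaw -96.8 | N 11 row [0.0001, -0.0262, -0.0019] wz -1.26 | total [ -30.2 -285.6  -20.5] W -13.9 tilt [ 0.16 -0.42] q7 -1.28 t 2.72
```

```bash
python3 -m crank '[[0,-0.014,-0.0019,0,0,-1.2],[0,-0.026,-0.0019,0,0,-1.2],[0,-0.028,-0.0019,0,0,-1.3],[0,-0.028,-0.0019,0,0,-1.3],[0,-0.028,-0.0019,0,0,-1.3],[0,-0.028,-0.0019,0,0,-1.3],[0,-0.028,-0.0019,0,0,-1.3],[0,-0.028,-0.0019,0,0,-1.2],[0,-0.028,-0.0019,0,0,-1.2],[0,-0.028,-0.0019,0,0,-1.2],[0,-0.016,0,0,0,-1.2],[0,-0.008,0,0,0,0],[0,0,0,0,0,0],[0,0,0,0,0,0]]'
python3 - <<'E'
from h import *
c=cam("wrist"); cv2.imwrite("pics/w2.png",c["pixels"][:,:,::-1]); np.savez("w2.npz",**{k:np.array(v) for k,v in c.items()})
plan(.4723,.0075,.15,-82.9)
print(proj(c,[[.5504,.0914,.021],[.4816,-.0656,.022]]))
E
```

```text
clock: 3.88
ee_pos: [0.4673, 0.0079, 0.144]
ee_rot: [3.135, 0.189, -0.001]
force: [0.0, -0.0, -0.3]
gripper_width: 0.0406
finger_force: 30.0
at [0.4674 0.0072 0.1441] yaw -83.2 | N 1 row [0.0049, 0.0003, -0.0059] wz -0.27 | total [ 4.9  0.3 -5.9] W -0.3 tilt [0.05 0.05] q7 -1.66 t 3.93
[[190.70338861  90.78420224]
 [370.81452116 198.67457243]]
```

View pics/w2.png

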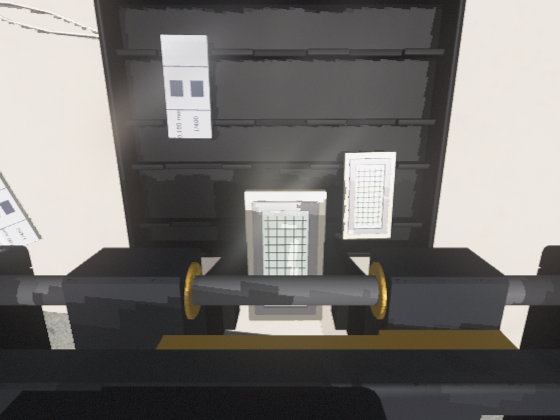

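The wrist view of the box shows chamber_c at (187,87), cell_c at (369,195) and the held cell at columns 245–327, rows 191–320. I'll measure the box pose and the held cell's offset from this picture.

```bash
cat >> h.py <<'E'
def boxpose(A,B):
    """box origin, yaw from chamber_c centre A (36,74) and cell_c centre B (-52,-74)"""
    d=A-B; th=np.arctan2(d[1],d[0])-np.arctan2(.148,.088); r=np.array([[np.cos(th),-np.sin(th)],[np.sin(th),np.cos(th)]])
    o=(A+B)/2-r@np.array([-.008,0]); print("box",o.round(4),"yaw",np.degrees(th).round(2),"len",np.linalg.norm(d).round(4))
    for n,p in dict(fl=(-.052,.074),fm=(-.052,0),bm=(.036,0),br=(.036,-.074)).items(): print(n,(o+r@np.array(p)).round(4))
def bright(c,xy,h,half=60,val=0):
    u=proj(c,[[*xy,h]])[0]; x0,y0=np.maximum((u-half).astype(int),0); g=c["pixels"][y0:int(u[1]+half),x0:int(u[0]+half),2].astype(np.uint8)
    t,m=cv2.threshold(g,val,1,cv2.THRESH_BINARY+(0 if val else cv2.THRESH_OTSU)); m=cv2.morphologyEx(m,cv2.MORPH_OPEN,np.ones((3,3),np.uint8))
    ks=cv2.findContours(m,cv2.RETR_EXTERNAL,cv2.CHAIN_APPROX_NONE)[0]; q=(u-[x0,y0]).tolist()
    kk=max(ks,key=lambda k:(cv2.pointPolygonTest(k,q,False)>=0,cv2.contourArea(k))); R=rect(ray(c,kk[:,0,:]+[x0,y0],h))
    print("thr",t,"c",R[0].round(4),"LxW",np.round(R[1:3],1),"ang",R[3].round(1)); return R
E
python3 - <<'E'
from h import *
c=dict(np.load("w2.npz"))
A=bright(c,(.5504,.0914),.021,val=110); B=bright(c,(.4816,-.0656),.022,50,val=110); boxpose(A[0],B[0])
s,p,R=state(); h=p[2]-.017+.004
P=ray(c,[(245,196),(327,196),(245,321),(327,321),(286,191),(286,321)],h); print(((P-p)@R*1000).round(1))
E
```

```text
thr 110.0 c [0.5515 0.0974] LxW [76.5 41.6] ang 5.6
thr 110.0 c [ 0.4831 -0.063 ] LxW [76.8 42.7] ang 8.5
box [0.5252 0.0183] yaw 7.63 len 0.1743
fl [0.4638 0.0847]
fm [0.4737 0.0114]
bm [0.5609 0.023 ]
br [ 0.5707 -0.0503]
[[ 35.4 -20.   13. ]
 [ 35.4  21.6  13. ]
 [-38.  -22.3  13. ]
 [-37.9  24.3  13.1]
 [ 38.    0.8  13. ]
 [-37.9   1.   13. ]]
```

Run:
```python
from h import *
c=dict(np.load("w2.npz")); B=np.array([.4831,-.063])
for v in (135,160): A=bright(c,(.5504,.0914),.021,56,val=v)
P=ray(c,[(163,37),(208,37),(213,138),(167,138)],.021); A2=rect(P); print(A2); boxpose(A2[0],B)
# box inner side walls / rails: dark transition along a row, blue channel
g=c["pixels"][:,:,2].astype(int)
for v in (70,150): 
  r=g[v]; L=np.where(r[90:160]<60)[0][0]+90; Rr=np.where(r[400:500]>90)[0][0]+400; print(v,L,Rr,ray(c,[(L,v),(Rr,v)],.032).round(4).tolist())
```

```text
thr 135.0 c [0.5521 0.0947] LxW [75.8 35.5] ang 6.0
thr 160.0 c [0.552  0.0947] LxW [75.7 35.2] ang 6.0
(array([0.5509371, 0.0945759], dtype=float32), np.float32(74.97363), np.float32(37.51431), np.float32(6.329595))
box [0.525  0.0168] yaw 7.44 len 0.1716
fl [0.4638 0.0835]
fm [0.4734 0.0101]
bm [0.5606 0.0215]
br [ 0.5702 -0.0519]
70 110 456 [[0.5574, 0.1482, 0.032], [0.5885, -0.1061, 0.032]]Traceback (most recent call last):
  File "<stdin>", line 8, in <module>
IndexError: index 0 is out of bounds for axis 0 with size 0
```

```bash
python3 -c "
from h import *
plan(.4648,.084,.06,-82.9,0.028)"
```

```text
at [0.4674 0.0072 0.1441] yaw -83.2 | N 5 row [0.0013, -0.0153, 0.0168] wz -0.05 | total [  6.6 -76.6  84. ] W -0.3 tilt [0.05 0.05] q7 -1.66 t 3.93
```

```bash
python3 -m crank '[[0.001,-0.015,0,0,0,0],[0.0015,-0.02,0.002,0,0,-0.3],[0.0015,-0.02,0.012,0,0,0],[0.0015,-0.0146,0.022,0,0,0],[0.0011,-0.007,0.026,0,0,0],[0,0,0.016,0,0,0],[0,0,0.006,0,0,0],[0,0,0,0,0,0],[0,0,0,0,0,0]]'
python3 -c "
from h import *
plan(.4648,.084,.037,-82.9,0.028)"
```

```text
clock: 4.68
ee_pos: [0.4652, 0.0843, 0.0606]
ee_rot: [3.135, 0.195, 0.0]
force: [-0.5, 0.1, 0.0]
gripper_width: 0.0408
finger_force: 30.0
at [0.4652 0.0843 0.0606] yaw -82.9 | N 1 row [-0.0005, 0.0002, 0.0236] wz 0.02 | total [-0.5  0.2 23.6] W 0.0 tilt [ 0.03 -0.01] q7 -1.91 t 4.68
```

```bash
python3 -m crank '[[-0.0004,0.0002,0.01,0,0,0],[0,0,0.008,0,0,0],[0,0,0.004,0,0,0],[0,0,0.001,0,0,0],[0,0,0,0,0,0]]'
```

```text
clock: 5.1
ee_pos: [0.4641, 0.0852, 0.0371]
ee_rot: [3.135, 0.199, -0.001]
force: [0.1, 0.1, -0.3]
gripper_width: 0.0409
finger_force: 30.0
```

```bash
python3 -m crank '[[0,0,0.0007,0,0,0],[0,0,0.0007,0,0,0],[0,0,0,0,0,0]]'
```

```text
clock: 5.35
ee_pos: [0.4646, 0.0854, 0.0366]
ee_rot: [3.135, 0.199, 0.001]
force: [-0.3, 0.3, 3.9]
gripper_width: 0.0408
finger_force: 30.0
```

```bash
python3 -m crank '[[0,0,0,0,0,0],[0,0,0,0,0,0],[0,0,-0.006,0,0,0],[0,0,-0.03,0,0,0],[0,0,-0.04,0,0,0]]' 0.056
python3 -c "
from h import *
plan(.5845,-.309,.12,-64,0.038)"
```

```text
clock: 5.77
ee_pos: [0.4619, 0.0848, 0.1108]
ee_rot: [3.135, 0.199, -0.011]
force: [0.7, 0.6, -0.4]
gripper_width: 0.0551
finger_force: 0.0
at [0.4619 0.0848 0.1108] yaw -82.7 | N 11 row [0.001, 0.0376, -0.0009] wz -1.7 | total [ 71.7 406.1  -9.7] W -18.7 tilt [0.01 0.41] q7 -1.86 t 5.77
```

```bash
python3 -m crank '[[0.001,0.0376,-0.0009,0,0,-1.7],[0.001,0.0376,-0.0009,0,0,-1.7],[0.001,0.0376,-0.0009,0,0,-1.7],[0.001,0.0376,-0.0009,0,0,-1.7],[0.001,0.0376,-0.0009,0,0,-1.7],[0.001,0.0376,-0.0009,0,0,-1.7],[0.001,0.0376,-0.0009,0,0,-1.7],[0.001,0.0376,-0.0009,0,0,-1.7],[0.001,0.0376,-0.0009,0,0,-1.7],[0.001,0.0376,-0.0009,0,0,-1.7],[0.001,0.0376,-0.0009,0,0,-1.7],[0,0,0,0,0,0],[0,0,0,0,0,0],[0,0,0,0,0,0]]' 0.087
python3 - <<'E'
from h import *
t=cam("top"); np.savez("t1.npz",**{k:np.array(v) for k,v in t.items()})
A=bright(t,(.5504,.0914),.021,17); B=bright(t,(.4816,-.0656),.022,17); F=bright(t,(.4632,.081),.022,17); boxpose(A[0],B[0])
c=cam("wrist"); find(c,(.5857,-.308),.006,60); find(c,(.5857,-.308),.006,60,145); plan(.5857,-.308,.12,-64)
E
```

```text
clock: 6.93
ee_pos: [0.5862, -0.3074, 0.1217]
ee_rot: [-3.06, -0.705, 0.001]
force: [-0.4, 0.4, -0.4]
gripper_width: 0.087
finger_force: 0.0
thr 88.0 c [0.5525 0.0951] LxW [75.7 34.3] ang 6.3
thr 98.0 c [ 0.4837 -0.0625] LxW [75.4 41.3] ang 8.5
thr 98.0 c [0.4651 0.0848] LxW [75.5 41.3] ang 7.3
box [0.526  0.0173] yaw 7.14 len 0.172
fl [0.4652 0.0843]
fm [0.4744 0.0108]
bm [0.5617 0.0218]
br [ 0.5709 -0.0516]
thr 141.0 px [282.  200.8] c [ 0.5872 -0.3041] LxW [71.2 37.1] ang 28.8
thr 145.0 px [282.2 211.3] c [ 0.5802 -0.3095] LxW [54.2 31.8] ang 35.7
at [ 0.5864 -0.3062  0.122 ] yaw -63.9 | N 1 row [-0.0015, 0.0013, 0.002] wz 0.07 | total [-1.5  1.3  2. ] W 0.1 tilt [-0.06 -0.01] q7 -0.84 t 7.03
```

```bash
python3 -m crank '[[0,0,0.03,0,0,0],[0,0,0.032,0,0,0],[0,0,0.025,0,0,0],[0,0,0.012,0,0,0],[0,0,0.0035,0,0,0],[0,0,0,0,0,0]]' 0.065
python3 -m crank '[[0,0,0,0,0,0],[0,0,0,0,0,0],[0,0,0,0,0,0],[0,0,0,0,0,0]]' 0.03
python3 -m crank '[[0,0,-0.008,0,0,0],[0,0,-0.02,0,0,0],[0,0,-0.032,0,0,0],[0,0,-0.034,0,0,0],[0,0,-0.014,0,0,0],[0,0,0,0,0,0]]'
python3 -c "
from h import *
plan(.4744,.0108,.13,-82.8,0.028)"
```

```text
clock: 7.53
ee_pos: [0.5867, -0.3072, 0.0195]
ee_rot: [-3.061, -0.707, 0.0]
force: [-0.1, 0.5, 0.9]
gripper_width: 0.0658
finger_force: 0.0
clock: 7.87
ee_pos: [0.5873, -0.3084, 0.0207]
ee_rot: [3.06, 0.705, 0.003]
force: [0.4, -0.1, 0.1]
gripper_width: 0.046
finger_force: 0.2
clock: 8.37
ee_pos: [0.5895, -0.3092, 0.1333]
ee_rot: [3.055, 0.704, 0.012]
force: [1.1, 0.6, -0.1]
gripper_width: 0.0298
finger_force: 0.0
at [ 0.5895 -0.3092  0.1333] yaw -64.1 | N 13 row [-0.0011, -0.0263, 0.0001] wz 1.44 | total [  36.4 -338.2    1. ] W 18.7 tilt [ 0.44 -0.36] q7 -0.84 t 8.37
```

The fingers were still closing when I lifted, so the grasp missed. I'll look again, then mend it.

```bash
python3 -m crank '[[0,0,0,0,0,0],[0,0,0,0,0,0],[0,0,0,0,0,0],[0,0,0,0,0,0],[0,0,0,0,0,0],[0,0,0,0,0,0]]' 0.087
python3 - <<'E'
from h import *
c=cam("wrist"); cv2.imwrite("pics/w3.png",c["pixels"][100:300,180:400,::-1]); find(c,(.5857,-.308),.006,60); plan(.5865,-.306,.12,-64)
E
```

```text
clock: 8.87
ee_pos: [0.5863, -0.3079, 0.1266]
ee_rot: [-3.06, -0.705, 0.002]
force: [0.1, 0.0, -0.9]
gripper_width: 0.0624
finger_force: 0.0
thr 141.0 px [282.5 199.6] c [ 0.5873 -0.3059] LxW [70.3 37.3] ang 26.9
at [ 0.5864 -0.3079  0.1268] yaw -64.0 | N 1 row [0.0009, -0.0017, 0.0068] wz -0.05 | total [ 0.9 -1.7  6.8] W -0.0 tilt [-0.05  0.03] q7 -0.84 t 8.92
```

View pics/w3.png

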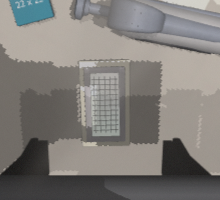

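The cell is still lying square between the fingers, centred at about image px (284,202). It only slid about 2 mm sideways, so I'll retry and wait for the fingers to close.

```bash
python3 -m crank '[[-0.0012,0,0.03,0,0,0],[0,0,0.032,0,0,0],[0,0,0.028,0,0,0],[0,0,0.013,0,0,0],[0,0,0.0045,0,0,0],[0,0,0,0,0,0]]' 0.058
python3 -m crank '[[0,0,0,0,0,0],[0,0,0,0,0,0],[0,0,0,0,0,0],[0,0,0,0,0,0],[0,0,0,0,0,0],[0,0,0,0,0,0]]' 0.03
```

```text
clock: 9.42
ee_pos: [0.585, -0.3083, 0.0194]
ee_rot: [-3.06, -0.705, 0.003]
force: [-0.0, -0.3, -0.7]
gripper_width: 0.0585
finger_force: 0.0
clock: 9.92
ee_pos: [0.5864, -0.3089, 0.0212]
ee_rot: [3.06, 0.705, 0.003]
force: [0.2, 0.5, 5.4]
gripper_width: 0.0408
finger_force: 30.0
```

```bash
python3 -m crank '[[0,0,-0.008,0,0,0],[0,0,-0.02,0,0,0],[0,0,-0.032,0,0,0],[0,0,-0.034,0,0,0],[0,0,-0.012,0,0,0],[0,0,0,0,0,0]]'
python3 -c "
from h import *
plan(.4744,.0108,.13,-82.8,0.028)"
```

```text
clock: 10.42
ee_pos: [0.5877, -0.3095, 0.1303]
ee_rot: [3.057, 0.704, 0.009]
force: [0.6, 0.2, -0.8]
gripper_width: 0.0407
finger_force: 30.0
at [ 0.5877 -0.3095  0.1303] yaw -64.1 | N 13 row [-0.001, -0.0262, -0.0001] wz 1.44 | total [  38.2 -337.6   -1.6] W 18.7 tilt [ 0.35 -0.27] q7 -0.84 t 10.42
```

```bash
python3 -m crank '[[0,-0.013,0,0,0,1.4],[-0.001,-0.026,0,0,0,1.4],[-0.001,-0.028,0,0,0,1.4],[-0.001,-0.028,0,0,0,1.4],[-0.001,-0.028,0,0,0,1.4],[-0.001,-0.028,0,0,0,1.5],[-0.001,-0.028,0,0,0,1.5],[-0.001,-0.028,0,0,0,1.5],[-0.001,-0.028,0,0,0,1.5],[-0.001,-0.028,0,0,0,1.5],[-0.001,-0.028,0,0,0,1.5],[-0.001,-0.026,0,0,0,1.4],[-0.001,-0.015,0,0,0,1.3],[0,-0.007,0,0,0,0],[0,0,0,0,0,0],[0,0,0,0,0,0],[0,0,0,0,0,0]]'
python3 - <<'E'
from h import *
c=cam("wrist"); s,p,R=state()
g=c["pixels"][:,:,2].astype(int)
print("col 250 rows",[ (v,int(g[v,250])) for v in range(170,215,3)])
for u in (256,270,286,300,314):
    col=cv2.GaussianBlur(g.astype(np.float32),(3,3),0)[:,u]; f=np.where(col[150:240]>80)[0]; b=np.where(col[300:330]>80)[0]
    if len(f) and len(b): P=ray(c,[(u,150+f[0]),(u,300+b[-1])],p[2]-.0145); print(u,150+f[0],300+b[-1],((P-p)@R*1000).round(1)[:,:2].tolist())
plan(.4744,.0108,.06,-82.8,0.028)
E
```

```text
clock: 11.83
ee_pos: [0.4749, 0.0092, 0.1255]
ee_rot: [3.135, 0.196, -0.001]
force: [0.2, -0.2, -0.2]
gripper_width: 0.0402
finger_force: 30.0
col 250 rows [(170, 86), (173, 85), (176, 85), (179, 85), (182, 88), (185, 93), (188, 118), (191, 239), (194, 241), (197, 241), (200, 242), (203, 234), (206, 216), (209, 169), (212, 148)]
256 150 329 [[58.3, -13.3], [-44.3, -15.7]]
270 150 329 [[58.3, -6.4], [-44.3, -7.6]]
286 150 329 [[58.3, 1.4], [-44.3, 1.6]]
300 150 329 [[58.3, 8.3], [-44.3, 9.7]]
314 150 329 [[58.3, 15.2], [-44.3, 17.8]]
at [0.4749 0.0091 0.1256] yaw -82.9 | N 3 row [-0.0001, -0.0006, 0.0219] wz -0.03 | total [-0.3 -1.8 65.6] W -0.1 tilt [0.03 0.04] q7 -1.68 t 11.88
```

```bash
python3 -m crank '[[-0.0006,-0.001,0.015,0,0,0],[-0.0006,-0.0008,0.025,0,0,0],[0,0,0.022,0,0,0],[0,0,0.013,0,0,0],[0,0,0.008,0,0,0],[0,0,0.0045,0,0,0],[0,0,0.0013,0,0,0],[0,0,0,0,0,0],[0,0,0,0,0,0]]'
python3 -c "
from h import *
plan(.4734,.0108,.0366,-82.8,0.028)"
```

```text
clock: 12.63
ee_pos: [0.4742, 0.0121, 0.0378]
ee_rot: [3.135, 0.198, 0.003]
force: [0.0, 0.5, -0.3]
gripper_width: 0.0406
finger_force: 30.0
at [0.4742 0.0121 0.0378] yaw -82.8 | N 1 row [-0.001, 0.0012, 0.0012] wz 0.02 | total [-1.   1.2  1.2] W 0.0 tilt [ 0.01 -0.11] q7 -1.76 t 12.63
```

```bash
python3 -m crank '[[-0.0005,0.0008,0.0008,0,0,0],[0,0,0.0006,0,0,0],[0,0,0.0005,0,0,0],[0,0,0,0,0,0]]'
```

```text
clock: 12.97
ee_pos: [0.474, 0.0116, 0.0369]
ee_rot: [3.135, 0.199, 0.004]
force: [-2.4, -0.2, 11.9]
gripper_width: 0.0403
finger_force: 30.0
```

```bash
python3 -m crank '[[0,0,-0.0008,0,0,0],[0,0,0,0,0,0],[0,0,0,0,0,0],[0,0,0,0,0,0],[0,0,-0.006,0,0,0],[0,0,-0.03,0,0,0],[0,0,-0.04,0,0,0],[0,0,-0.03,0,0,0],[0,0,0,0,0,0]]' 0.056
python3 - <<'E'
from h import *
t=dict(np.load("t1.npz"))
for r in plates(t,.005,maxA=900):
    if 150<r[0][0]<200: print(r[0],(r[1]+[.002,.003]).round(4),*np.round(r[2:],1))
plan(.426,.265,.14,118,0.038)
E
```

```text
clock: 13.72
ee_pos: [0.477, 0.012, 0.1479]
ee_rot: [3.135, 0.198, 0.018]
force: [-0.6, 0.6, 0.2]
gripper_width: 0.056
finger_force: 0.0
[183.  236.8] [0.4262 0.2653] 75.0 34.8 27.9
[166.8 182.8] [0.5691 0.3585] 75.4 35.4 166.4
at [0.477  0.012  0.1479] yaw -82.8 | N 24 row [-0.015, -0.0025, 0.0003] wz 6.64 | total [ -18.8 -257.4    7.4] W 159.2 tilt [ 0.06 -0.67] q7 -1.68 t 13.72
```

```bash
python3 -m crank '[[-0.0024,-0.0322,0.001,0,0,0],[-0.0024,-0.0322,0.001,0,0,0],[-0.0024,-0.0322,0.001,0,0,0],[-0.0024,-0.0322,0.001,0,0,0],[-0.0024,-0.0322,0.001,0,0,0],[-0.0024,-0.0322,0.001,0,0,0],[-0.0024,-0.0322,0.001,0,0,0],[-0.0024,-0.0322,0.001,0,0,0],[0,0,0,0,0,-7],[0,0,0,0,0,-7],[0,0,0,0,0,-7],[0,0,0,0,0,-7],[0,0,0,0,0,-7],[0,0,0,0,0,-7],[0,0,0,0,0,-7],[0,0,0,0,0,-7],[0,0,0,0,0,-7],[0,0,0,0,0,-7],[0,0,0,0,0,-7],[0,0,0,0,0,-7]]' 0.07
python3 -m crank '[[0,0,0,0,0,-7],[0,0,0,0,0,-7],[0,0,0,0,0,-7],[0,0,0,0,0,-7],[0,0,0,0,0,-7],[0,0,0,0,0,-7],[0,0,0,0,0,-7],[0,0,0,0,0,-7],[0,0,0,0,0,-7],[0,0,0,0,0,-7],[0,0,0,0,0,-7],[0,0,0,0,0,-7],[0,0,0,0,0,-7],[0,0,0,0,0,-7],[0,0,0,0,0,-7],[0,0,0,0,0,-7],[0,0,0,0,0,-5],[0,0,0,0,0,0],[0,0,0,0,0,0]]' 0.07
python3 - <<'E'
from h import *
t=cam("top"); A=bright(t,(.5504,.0914),.021,17); B=bright(t,(.4816,-.0656),.022,17); F=bright(t,(.4632,.081),.022,17); G=bright(t,(.4744,.0108),.022,17); boxpose(A[0],B[0])
c=cam("wrist"); im=c["pixels"][:,:,::-1]; cv2.imwrite("pics/w4.png",im); find(c,(.4262,.2653),.005,60); plan(.4262,.2653,.12,118)
E
```

```text
clock: 15.38
ee_pos: [0.4214, 0.2643, 0.134]
ee_rot: [2.19, 2.252, -0.001]
force: [-0.5, -0.3, 0.8]
gripper_width: 0.0698
finger_force: 0.0
clock: 16.97
ee_pos: [0.4214, 0.2643, 0.1338]
ee_rot: [0.763, -3.047, -0.0]
force: [-0.5, 0.3, 0.5]
gripper_width: 0.0703
finger_force: 0.0
thr 86.0 c [0.5525 0.0951] LxW [75.7 34.3] ang 6.3
thr 105.0 c [ 0.4913 -0.0614] LxW [60.  41.1] ang 8.9
thr 80.0 c [0.4537 0.0704] LxW [81.2 21.9] ang 157.1
thr 106.0 c [0.4996 0.0142] LxW [37.4 29.2] ang 104.5
box [0.5298 0.0182] yaw 9.36 len 0.168
fl [0.4664 0.0827]
fm [0.4785 0.0097]
bm [0.5653 0.024 ]
br [ 0.5773 -0.049 ]
thr 142.0 px [285.2 205.2] c [0.4257 0.2659] LxW [76.3 36. ] ang 28.2
at [0.4215 0.2644 0.134 ] yaw 118.1 | N 1 row [-0.0045, -0.0014, 0.014] wz 0.14 | total [-4.5 -1.4 14. ] W 0.1 tilt [-0.02 -0.  ] q7 0.75 t 17.07
```

View pics/w4.png

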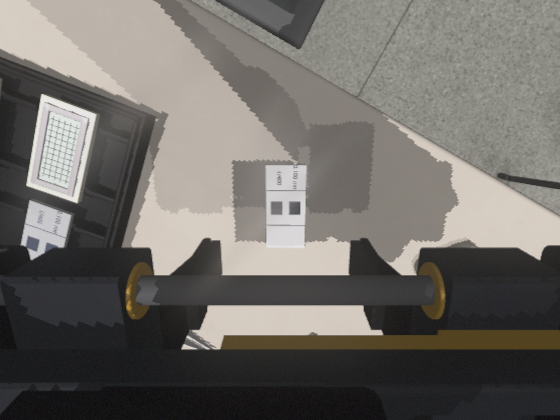

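The wrist view shows the haemocytometer with its two dark squares at (285,205), square to the fingers and fully outlined. I'll grasp it.

```bash
python3 -m crank '[[-0.0022,-0.0004,0.025,0,0,0],[-0.0022,-0.0003,0.035,0,0,0],[0,0,0.032,0,0,0],[0,0,0.016,0,0,0],[0,0,0.006,0,0,0],[0,0,0.0013,0,0,0],[0,0,0,0,0,0]]' 0.05
python3 -m crank '[[0,0,0,0,0,0],[0,0,0,0,0,0],[0,0,0,0,0,0],[0,0,0,0,0,0],[0,0,0,0,0,0],[0,0,0,0,0,0]]' 0.022
```

```text
clock: 17.65
ee_pos: [0.426, 0.2666, 0.0193]
ee_rot: [-0.766, 3.046, 0.001]
force: [-0.2, 0.2, -0.4]
gripper_width: 0.0502
finger_force: 0.0
clock: 18.15
ee_pos: [0.4262, 0.2663, 0.0195]
ee_rot: [-0.766, 3.045, -0.0]
force: [0.3, -1.6, 6.3]
gripper_width: 0.0343
finger_force: 30.0
```

```bash
python3 -m crank '[[0,0,-0.008,0,0,0],[0,0,-0.02,0,0,0],[0,0,-0.032,0,0,0],[0,0,-0.034,0,0,0],[0,0,-0.014,0,0,0],[0,0,0,0,0,0]]'
python3 -c "
from h import *
plan(.5709,-.0516,.125,97.1,0.028)"
```

```text
clock: 18.65
ee_pos: [0.427, 0.2675, 0.1299]
ee_rot: [-0.764, 3.041, 0.003]
force: [0.1, 0.2, -0.2]
gripper_width: 0.0337
finger_force: 30.0
at [0.427  0.2675 0.1299] yaw 118.2 | N 13 row [-0.0027, -0.0269, 0.0004] wz 1.62 | total [  24.2 -349.2    4.7] W 21.1 tilt [0.02 0.34] q7 0.75 t 18.65
```

```bash
python3 -m crank '[[-0.002,-0.013,0,0,0,1.6],[-0.0027,-0.027,0,0,0,1.6],[-0.0027,-0.028,0,0,0,1.6],[-0.0027,-0.028,0,0,0,1.6],[-0.0027,-0.028,0,0,0,1.6],[-0.0027,-0.028,0,0,0,1.7],[-0.0027,-0.028,0,0,0,1.7],[-0.0027,-0.028,0,0,0,1.7],[-0.0027,-0.028,0,0,0,1.6],[-0.0027,-0.028,0,0,0,1.6],[-0.0027,-0.028,0,0,0,1.6],[-0.0027,-0.027,0,0,0,1.6],[-0.0027,-0.02,0,0,0,1.6],[0,-0.012,0,0,0,0],[0,0,0,0,0,0],[0,0,0,0,0,0],[0,0,0,0,0,0]]'
python3 - <<'E'
from h import *
c=cam("wrist"); s,p,R=state(); np.savez("w5.npz",**{k:np.array(v) for k,v in c.items()}); cv2.imwrite("pics/w5.png",c["pixels"][:,:,::-1])
plan(.5709,-.0516,.06,97.1,0.028)
E
```

```text
clock: 20.07
ee_pos: [0.565, -0.0534, 0.1267]
ee_rot: [0.2, -3.135, -0.002]
force: [0.0, 0.5, 0.3]
gripper_width: 0.0341
finger_force: 30.0
at [ 0.5651 -0.0532  0.1269] yaw 97.3 | N 3 row [-0.002, 0.0003, 0.0223] wz 0.08 | total [-6.   0.8 66.9] W 0.2 tilt [0.05 0.  ] q7 1.09 t 20.12
```

View pics/w5.png

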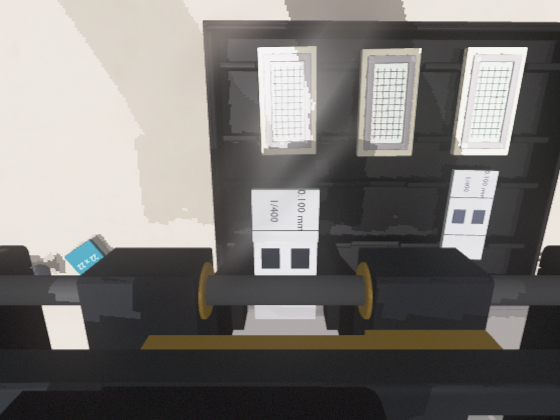

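The held haemocytometer is centred (rows 190–318). The front row shows three neat cells at (288,100), (389,103) and (490,101). I'll lower it into back right.

```bash
python3 -m crank '[[-0.003,0.0004,0.012,0,0,0.2],[-0.003,0.0004,0.024,0,0,0],[0,0,0.022,0,0,0],[0,0,0.015,0,0,0],[0,0,0.009,0,0,0],[0,0,0.005,0,0,0],[0,0,0.0025,0,0,0],[0,0,0,0,0,0],[0,0,0,0,0,0]]'
python3 -c "
from h import *
plan(.5709,-.0516,.0355,97.1,0.028)"
```

```text
clock: 20.87
ee_pos: [0.5719, -0.0533, 0.038]
ee_rot: [-0.191, 3.135, 0.001]
force: [0.1, 0.9, -0.6]
gripper_width: 0.0339
finger_force: 30.0
at [ 0.5719 -0.0533  0.038 ] yaw 97.0 | N 1 row [0.0008, 0.0018, 0.0025] wz -0.14 | total [0.8 1.8 2.5] W -0.1 tilt [0.02 0.07] q7 0.99 t 20.87
```

```bash
python3 -m crank '[[0.0006,0.0012,0.0012,0,0,0],[0,0,0.0006,0,0,0],[0,0,0.0004,0,0,0],[0,0,0,0,0,0]]'
```

```text
clock: 21.2
ee_pos: [0.571, -0.0529, 0.0355]
ee_rot: [-0.19, 3.135, -0.001]
force: [-0.0, -0.4, 1.3]
gripper_width: 0.0338
finger_force: 30.0
```

```bash
python3 -m crank '[[0,0,0.0004,0,0,0],[0,0,0,0,0,0]]'; python3 -m crank '[[0,0,0,0,0,0],[0,0,0,0,0,0],[0,0,0,0,0,0],[0,0,-0.006,0,0,0],[0,0,-0.03,0,0,0],[0,0,-0.04,0,0,0],[0,0,-0.03,0,0,0],[0,0,0,0,0,0]]' 0.05
python3 -c "
from h import *
plan(.5685,.359,.13,77,0.038)"
```

```text
clock: 21.37
ee_pos: [0.5711, -0.0528, 0.0355]
ee_rot: [-0.19, 3.135, -0.001]
force: [-0.9, -0.6, 6.0]
gripper_width: 0.034
finger_force: 30.0
clock: 22.03
ee_pos: [0.5744, -0.0512, 0.1471]
ee_rot: [-0.19, 3.125, -0.001]
force: [0.7, -0.6, 1.1]
gripper_width: 0.05
finger_force: 0.0
at [ 0.5744 -0.0512  0.1471] yaw 97.0 | N 11 row [0.0019, 0.0374, 0.0016] wz 1.81 | total [-43.7 407.9  17.1] W 20.0 tilt [-0.06  0.61] q7 1.1 t 22.03
```

```bash
python3 -m crank '[[0.0019,0.0374,0.0016,0,0,1.8],[0.0019,0.0374,0.0016,0,0,1.8],[0.0019,0.0374,0.0016,0,0,1.8],[0.0019,0.0374,0.0016,0,0,1.8],[0.0019,0.0374,0.0016,0,0,1.8],[0.0019,0.0374,0.0016,0,0,1.8],[0.0019,0.0374,0.0016,0,0,1.8],[0.0019,0.0374,0.0016,0,0,1.8],[0.0019,0.0374,0.0016,0,0,1.8],[0.0019,0.0374,0.0016,0,0,1.8],[0.0019,0.0374,0.0016,0,0,1.8],[0,0,0,0,0,0],[0,0,0,0,0,0],[0,0,0,0,0,0]]' 0.07
python3 - <<'E'
from h import *
t=cam("top"); np.savez("t2.npz",**{k:np.array(v) for k,v in t.items()})
c=cam("wrist"); F=find(c,(.5691,.3585),.005,60); plan(*F[0],.0187,77)
A=bright(t,(.5525,.0951),.021,17); B=bright(t,(.4837,-.0625),.022,17); bright(t,(.4652,.0843),.022,17); bright(t,(.4744,.0108),.022,17);bright(t,(.5709,-.0516),.021,17)
E
```

```text
clock: 23.2
ee_pos: [0.5644, 0.3566, 0.1225]
ee_rot: [-0.351, -3.122, 0.002]
force: [-0.7, -1.1, 1.1]
gripper_width: 0.0698
finger_force: 0.0
thr 143.0 px [292.6 207. ] c [0.5694 0.3603] LxW [76.2 35.5] ang 167.7
at [0.5652 0.3551 0.1226] yaw 77.0 | N 3 row [-0.001, 0.0021, 0.0346] wz 0.01 | total [ -2.9   6.2 103.9] W 0.0 tilt [-0.1   0.02] q7 0.2 t 23.3
thr 59.0 c [0.5699 0.1125] LxW [75.5 66.3] ang 105.8
thr 104.0 c [ 0.4602 -0.0816] LxW [20.1  8.5] ang 14.1
thr 56.0 c [0.4788 0.062 ] LxW [110.9  26. ] ang 42.8
thr 58.0 c [0.4864 0.0138] LxW [89.3 78.5] ang 104.6
thr 94.0 c [ 0.5944 -0.0508] LxW [32.9 32. ] ang 14.0
```

```bash
python3 -m crank '[[-0.0015,0.0031,0.02,0,0,-0.6],[-0.0014,0.0031,0.03,0,0,0],[0,0,0.03,0,0,0],[0,0,0.016,0,0,0],[0,0,0.0065,0,0,0],[0,0,0.0013,0,0,0],[0,0,0,0,0,0]]' 0.05
python3 -m crank '[[0,0,0,0,0,0],[0,0,0,0,0,0],[0,0,0,0,0,0],[0,0,0,0,0,0],[0,0,0,0,0,0],[0,0,0,0,0,0]]' 0.022
```

```text
clock: 23.88
ee_pos: [0.5694, 0.3623, 0.02]
ee_rot: [0.337, 3.123, 0.001]
force: [-0.4, 0.8, -0.5]
gripper_width: 0.0505
finger_force: 0.0
clock: 24.38
ee_pos: [0.5692, 0.3628, 0.0201]
ee_rot: [0.335, 3.123, 0.001]
force: [-0.6, -0.6, 4.4]
gripper_width: 0.0334
finger_force: 30.0
```

```bash
python3 -m crank '[[0,0,-0.008,0,0,0],[0,0,-0.02,0,0,0],[0,0,-0.032,0,0,0],[0,0,-0.034,0,0,0],[0,0,-0.014,0,0,0],[0,0,0,0,0,0]]'
python3 -c "
from h import *
plan(.5617,.0218,.125,97.1,0.028)"
```

```text
clock: 24.88
ee_pos: [0.57, 0.3647, 0.1318]
ee_rot: [0.335, 3.119, 0.008]
force: [0.6, 1.1, 0.7]
gripper_width: 0.0336
finger_force: 30.0
at [0.57   0.3647 0.1318] yaw 77.8 | N 13 row [-0.0009, -0.0265, 0.0004] wz -1.49 | total [ -64.6 -336.9    5.2] W -19.3 tilt [0.34 0.26] q7 0.21 t 24.88
```

```bash
python3 -m crank '[[0,-0.013,0,0,0,-1.4],[-0.001,-0.026,0,0,0,-1.4],[-0.001,-0.028,0,0,0,-1.5],[-0.001,-0.028,0,0,0,-1.5],[-0.001,-0.028,0,0,0,-1.5],[-0.001,-0.028,0,0,0,-1.5],[-0.001,-0.028,0,0,0,-1.5],[-0.001,-0.028,0,0,0,-1.5],[-0.001,-0.028,0,0,0,-1.5],[-0.001,-0.028,0,0,0,-1.5],[-0.001,-0.028,0,0,0,-1.5],[-0.001,-0.026,0,0,0,-1.5],[-0.001,-0.016,0,0,0,-1.5],[0,-0.01,0,0,0,0],[0,0,0,0,0,0],[0,0,0,0,0,0],[0,0,0,0,0,0]]'
python3 - <<'E'
from h import *
c=cam("wrist"); s,p,R=state(); g=cv2.GaussianBlur(c["pixels"][:,:,2].astype(np.float32),(3,3),0)
print([(u,int(np.argmax(np.diff(g[170:215,u])))+170.5) for u in (260,270,300,310)])
plan(.5617,.0218,.0365,97.1,0.028)
E
```

```text
clock: 26.3
ee_pos: [0.5621, 0.0228, 0.1272]
ee_rot: [0.196, -3.135, -0.002]
force: [0.3, 0.3, 0.2]
gripper_width: 0.0337
finger_force: 30.0
[(260, 190.5), (270, 190.5), (300, 191.5), (310, 190.5)]
at [0.5622 0.023  0.1273] yaw 97.2 | N 4 row [0.0002, -0.0003, 0.0227] wz 0.02 | total [ 0.6 -1.2 90.8] W 0.1 tilt [0.05 0.01] q7 0.96 t 26.35
```

```bash
python3 -m crank '[[0.0006,-0.0012,0.012,0,0,0],[0,0,0.024,0,0,0],[0,0,0.022,0,0,0],[0,0,0.015,0,0,0],[0,0,0.009,0,0,0],[0,0,0.005,0,0,0],[0,0,0.0015,0,0,0],[0,0,0,0,0,0],[0,0,0,0,0,0]]'
python3 -c "
from h import *
plan(.5617,.0218,.036,97.1,0.028)"
```

```text
clock: 27.1
ee_pos: [0.5627, 0.0202, 0.0396]
ee_rot: [-0.193, 3.134, 0.0]
force: [-0.5, 0.6, -0.1]
gripper_width: 0.0336
finger_force: 30.0
at [0.5627 0.0202 0.0396] yaw 97.1 | N 1 row [0.0008, 0.0017, 0.0036] wz -0.04 | total [0.8 1.7 3.6] W -0.0 tilt [0.01 0.09] q7 0.86 t 27.1
```

```bash
python3 -m crank '[[0.0007,0.0012,0.0015,0,0,0],[0,0,0.001,0,0,0],[0,0,0.0006,0,0,0],[0,0,0,0,0,0]]'
```

```text
clock: 27.43
ee_pos: [0.5615, 0.0209, 0.0361]
ee_rot: [-0.193, 3.135, -0.0]
force: [-0.7, -0.5, 2.8]
gripper_width: 0.0335
finger_force: 30.0
```

```bash
python3 -m crank '[[0,0,0,0,0,0],[0,0,0,0,0,0],[0,0,0,0,0,0],[0,0,-0.006,0,0,0],[0,0,-0.03,0,0,0],[0,0,-0.04,0,0,0],[0,0,-0.04,0,0,0],[0,0,-0.04,0,0,0],[0,0,-0.04,0,0,0],[0,0,-0.035,0,0,0],[0,0,-0.018,0,0,0],[0,0,0,0,0,0],[0,0,0,0,0,0],[0,0,0,0,0,0]]' 0.05
python3 - <<'E'
from h import *
c=cam("wrist"); cv2.imwrite("pics/w6.png",c["pixels"][:,:,::-1])
for n,x,y,h in [("cc",.5525,.0951,.021),("bm",.5617,.0218,.021),("br",.5709,-.0516,.021),("fl",.4652,.0843,.022),("fm",.4744,.0108,.022),("fr",.4837,-.0625,.022)]: print(n,end=" "); bright(c,(x,y),h,30,120)
plan(.6272+.085*.9923,.030+.085*.1243,.285,97.1)
E
```

```text
clock: 28.6
ee_pos: [0.5606, 0.0204, 0.2837]
ee_rot: [0.193, -3.134, 0.001]
force: [-1.0, 0.6, -0.9]
gripper_width: 0.0498
finger_force: 0.0
cc thr 120.0 c [0.5521 0.0947] LxW [76.8 36. ] ang 6.0
bm thr 120.0 c [0.5621 0.0198] LxW [75.5 35.4] ang 7.7
br thr 120.0 c [ 0.5713 -0.0538] LxW [75.2 36.1] ang 7.1
fl thr 120.0 c [0.4649 0.0842] LxW [67.6 42.6] ang 7.1
fm thr 120.0 c [0.4737 0.0134] LxW [67.6 63.1] ang 7.1
fr thr 120.0 c [ 0.4832 -0.063 ] LxW [68.5 43.1] ang 8.3
at [0.5604 0.0204 0.2832] yaw 97.1 | N 5 row [-0.0305, 0.0003, -0.0004] wz -0.01 | total [-152.4    1.5   -2.2] W -0.0 tilt [-0.02 -0.15] q7 1.11 t 28.65
```

View pics/w6.png

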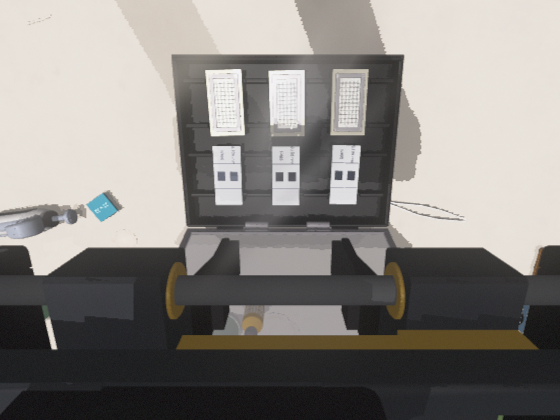

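All six cells lie in line and square: front row at (225,102), (287,103), (349,102) and back row at (228,175), (286,176), (345,175). Each is within about 1.5 mm of the centre of its place. Next I'll close the fingers and go over the lid to its outer side.

```bash
python3 -m crank '[[-0.015,0.0003,-0.002,0,0,0],[-0.03,0.0003,0,0,0,0],[-0.034,0.0003,0,0,0,0],[-0.034,0.0003,0,0,0,0],[-0.026,0.0003,0,0,0,0],[-0.013,0,0,0,0,0],[0,0,0,0,0,0],[0,0,0,0,0,0]]' 0
python3 - <<'E'
from h import *
plan(.6272+.085*.9923,.030+.085*.1243,.239,97.1)
c=cam("side"); cv2.imwrite("pics/s1.png",cv2.resize(c["pixels"][90:290,160:440,::-1],None,fx=2,fy=2))
E
```

```text
clock: 29.32
ee_pos: [0.7113, 0.0415, 0.2844]
ee_rot: [0.195, -3.132, -0.001]
force: [-0.9, 1.1, -0.5]
gripper_width: 0.0054
finger_force: 0.0
at [0.7113 0.0415 0.2844] yaw 97.1 | N 2 row [-0.0001, -0.0005, 0.0227] wz 0.0 | total [-0.3 -1.  45.4] W 0.0 tilt [ 0.04 -0.21] q7 1.12 t 29.32
```

View pics/s1.png

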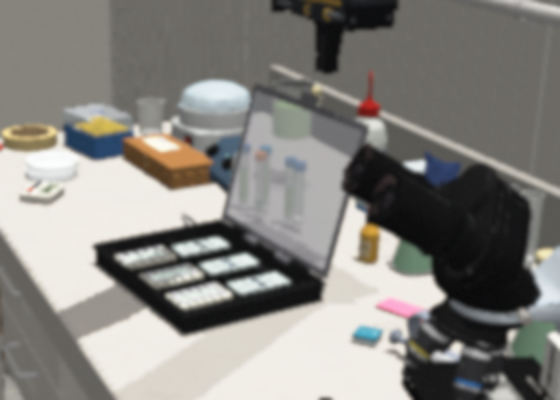

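The side view shows the fingertips (328,70) just above and beyond the tab (318,92), and all six cells flat in the box. I'll lower behind the tab.

```bash
python3 -m crank '[[0,0,0.015,0,0,0],[0,0,0.02,0,0,0],[0,0,0.01,0,0,0],[0,0,0,0,0,0]]'
python3 -m crank '[[0.005,0,0,0,0,0],[0.005,0,0,0,0,0],[0.005,0,0,0,0,0],[0.005,0,0,0,0,0],[0.005,0,0,0,0,0],[0,0,0,0,0,0]]'
```

```text
clock: 29.7
ee_pos: [0.7099, 0.0395, 0.238]
ee_rot: [0.193, -3.13, 0.003]
force: [-1.0, -0.1, 0.4]
gripper_width: 0.0004
finger_force: 0.0
clock: 30.2
ee_pos: [0.6865, 0.038, 0.2427]
ee_rot: [-0.193, 3.135, -0.001]
force: [0.4, -0.8, 0.5]
gripper_width: 0.0004
finger_force: 0.1
```

```bash
python3 -m crank '[[0.009,0,0.001,0,0,0],[0.009,0,0.001,0,0,0],[0.009,0,0.001,0,0,0],[0.009,0,0.001,0,0,0],[0.009,0,0,0,0,0],[0,0,0,0,0,0]]'
python3 - <<'E'
from h import *
s,p,R=state(); print(p,"u",(p[0]-.6272)*.9923+(p[1]-.03)*.1243, s["force"].round(1))
c=cam("side"); cv2.imwrite("pics/s2.png",c["pixels"][90:290,200:400,::-1])
E
```

```text
clock: 30.7
ee_pos: [0.6402, 0.0321, 0.2374]
ee_rot: [0.194, -3.134, 0.002]
force: [-0.5, 0.3, 0.3]
gripper_width: 0.0002
finger_force: 0.0
[0.64023791 0.03205449 0.23742603] u 0.013192893578311927 [-0.5  0.3  0.3]
```

View pics/s2.png

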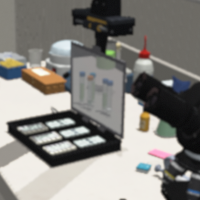

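The side view shows the lid pulled forward to about vertical by the fingertip. I've now used my picture allowance, so the rest goes by force and numeric measurement. I'll follow the arc down.

```bash
python3 -m crank '[[0.0096,0,0,0,0,0],[0.0096,0,0,0,0,0],[0.0096,0,0,0,0,0],[0.0096,0,0,0,0,0],[0.0096,0,0,0,0,0],[0.0097,0,0.0025,0,0,0],[0.0097,0,0.0028,0,0,0],[0.0097,0,0.0031,0,0,0],[0.0097,0,0.0034,0,0,0],[0.0097,0,0.0037,0,0,0],[0.0087,0,0.0045,0,0,0],[0.0087,0,0.0052,0,0,0],[0.0087,0,0.0056,0,0,0],[0.0087,0,0.006,0,0,0],[0.0087,0,0.0066,0,0,0],[0,0,0,0,0,0]]'
python3 - <<'E'
from h import *
s,p,R=state(); print(p,"u",(p[0]-.6272)*.9923+(p[1]-.03)*.1243,"v",-(p[0]-.6272)*.1243+(p[1]-.03)*.9923, s["force"].round(1)); plan(*p,97.1)
# lid height seen by the side camera's depth: points above the rim inside the box footprint
c=cam("side"); d=c["depth"]; v,u=np.mgrid[:420,:560]; Pc=np.stack([(u-c["cx"])/c["fx"]*d,(v-c["cy"])/c["fy"]*d,d],-1)[d>0]; P=Pc@c["T"][:3,:3].T+c["T"][:3,3]-[.6272,.03,0]
a=P[:,0]*.9923+P[:,1]*.1243; b=-P[:,0]*.1243+P[:,1]*.9923
m=(a>-.23)&(a<0.08)&(b<-.08)&(b>-.128)&(P[:,2]>.06)&(P[:,2]<.3)
for lo in np.arange(-.22,.08,.03):
    k=m&(a>=lo)&(a<lo+.03)
    if k.sum()>5: print(round(lo+.015,3),k.sum(),np.percentile(P[k,2],[5,50,95]).round(3))
E
```

```text
clock: 32.08
ee_pos: [0.5007, 0.0147, 0.1928]
ee_rot: [0.194, -3.132, 0.002]
force: [0.1, 0.6, -0.4]
gripper_width: 0.0005
finger_force: 0.0
[0.50068653 0.01467765 0.19277034] u -0.12744388277795787 v 0.0005212584653185946 [ 0.1  0.6 -0.4]
at [0.5007 0.0147 0.1928] yaw 97.1 | N 1 row [0.0, 0.0, 0.0] wz -0.02 | total [0. 0. 0.] W -0.0 tilt [-0.07 -0.24] q7 1.03 t 32.08
-0.175 81 [0.249 0.272 0.286]
-0.145 246 [0.169 0.262 0.287]
-0.115 237 [0.138 0.262 0.287]
-0.085 73 [0.104 0.252 0.286]
-0.055 37 [0.071 0.085 0.097]
-0.025 6 [0.063 0.066 0.068]
```

Side depth puts the lid at about 45° and following the fingertip. I'll continue down.

```bash
python3 -m crank '[[0.0075,0,0.0073,0,0,0],[0.0073,0,0.0076,0,0,0],[0.0071,0,0.0078,0,0,0],[0.007,0,0.008,0,0,0],[0.0066,0,0.0081,0,0,0],[0.0048,0,0.0076,0,0,0],[0.0045,0,0.0078,0,0,0],[0.0042,0,0.008,0,0,0],[0.004,0,0.008,0,0,0],[0.0037,0,0.008,0,0,0],[0.0033,0,0.008,0,0,0],[0.0022,0,0.007,0,0,0],[0.002,0,0.007,0,0,0],[0.0018,0,0.007,0,0,0],[0.0016,0,0.007,0,0,0],[0.0014,0,0.006,0,0,0],[0,0,0,0,0,0]]'
python3 -m crank '[[0.0008,0,0.004,0,0,0],[0.0006,0,0.004,0,0,0],[0.0005,0,0.0035,0,0,0],[0.0003,0,0.003,0,0,0],[0,0,0,0,0,0]]'
```

```text
clock: 33.55
ee_pos: [0.4339, 0.0066, 0.0729]
ee_rot: [0.193, -3.133, 0.0]
force: [0.3, 0.0, 0.1]
gripper_width: 0.0006
finger_force: 0.0
clock: 33.97
ee_pos: [0.4325, 0.0064, 0.059]
ee_rot: [0.193, -3.135, 0.0]
force: [-0.4, -0.1, 0.4]
gripper_width: 0.0006
finger_force: 0.0
```

```bash
python3 -m crank '[[0,0,0.0015,0,0,0],[0,0,0.0015,0,0,0],[0,0,0.001,0,0,0],[0,0,0.0007,0,0,0],[0,0,0,0,0,0]]'
python3 -m crank '[[0,0,0.0007,0,0,0],[0,0,0.0007,0,0,0],[0,0,0,0,0,0]]'
```

```text
clock: 34.38
ee_pos: [0.4328, 0.0065, 0.0553]
ee_rot: [0.193, -3.135, 0.002]
force: [-1.4, -0.5, 7.7]
gripper_width: 0.0009
finger_force: 3.3
clock: 34.63
ee_pos: [0.4329, 0.0066, 0.055]
ee_rot: [0.193, -3.135, 0.005]
force: [-5.7, -2.7, 21.6]
gripper_width: 0.0003
finger_force: 10.6
```

The lid bottoms out with the tip at z ≈ 38 mm, which matches the closed height, and the stiff contact confirms it. I'll retract and verify.

```bash
python3 -m crank '[[0,0,-0.002,0,0,0],[0,0,-0.006,0,0,0],[0,0,-0.025,0,0,0],[0,0,-0.04,0,0,0],[0,0,-0.04,0,0,0],[0,0,-0.04,0,0,0],[0,0,-0.03,0,0,0],[0,0.035,0,0,0,0],[0,0.035,0,0,0,0],[0,0.035,0,0,0,0],[0,0.035,0,0,0,0],[0,0.035,0,0,0,0],[0,0.035,0,0,0,0],[0,0,0,0,0,0],[0,0,0,0,0,0]]'
python3 - <<'E'
from h import *
for n in ("side","top"):
    c=cam(n); d=c["depth"]; v,u=np.mgrid[:420,:560]; Pc=np.stack([(u-c["cx"])/c["fx"]*d,(v-c["cy"])/c["fy"]*d,d],-1)[d>0]; P=Pc@c["T"][:3,:3].T+c["T"][:3,3]-[.6272,.03,0]
    a=P[:,0]*.9923+P[:,1]*.1243; b=-P[:,0]*.1243+P[:,1]*.9923; m=(a>-.225)&(a<0.0)&(abs(b)<.128)&(P[:,2]<.12)
    for lo in np.arange(-.22,0,.04):
        k=m&(a>=lo)&(a<lo+.04)
        if k.sum()>5: print(n,round(lo+.02,3),k.sum(),np.percentile(P[k,2],[5,50,95]).round(3))
    if n=="top":
        r=plates(c,.005,maxA=900); print([(x[0].tolist(),x[1].round(3).tolist()) for x in r if 140<x[0][0]<420 and 140<x[0][1]<300])
s,p,R=state(); print(p,s["force"].round(1),s["clock"])
E
```

```text
clock: 35.88
ee_pos: [0.4058, 0.2176, 0.2368]
ee_rot: [-0.204, 3.135, 0.001]
force: [0.6, -0.6, -0.5]
gripper_width: 0.0005
finger_force: 0.0
side -0.2 1433 [-0.651  0.017  0.038]
side -0.16 916 [-0.653  0.035  0.038]
side -0.12 1019 [-0.653  0.034  0.038]
side -0.08 1568 [-0.65  -0.552  0.037]
side -0.04 555 [0.015 0.036 0.038]
side 0.0 237 [0.014 0.036 0.038]
top -0.2 1396 [-0.003  0.035  0.043]
top -0.16 1260 [0.032 0.038 0.043]
top -0.12 1234 [0.032 0.038 0.043]
top -0.08 1216 [0.032 0.038 0.044]
top -0.04 1194 [0.032 0.038 0.043]
top 0.0 582 [0.032 0.038 0.044]
[([405.2, 205.4], [0.6779999732971191, -0.3400000035762787]), ([151.2, 197.6], [0.5139999985694885, 0.38600000739097595]), ([375.5, 153.4], [0.8149999976158142, -0.22300000488758087])]
[0.40709381 0.21425168 0.23622118] [0.6 0.4 0.4] 35.9833
```

The lid is flat at z ≈ 37–38 mm over its whole depth, and the arm is clear. Handing in.

```bash
python3 -c "
from plant import ticket
print(ticket.sign_off())"
```

```text
the job is handed in; nothing more can be done
None
```

The job is handed in at about 36 s of 72: all four loose cells lie in their places, about 2 mm or less off centre, and the lid is flat on the rim with the arm clear; one grasp needed a retry, the final press peaked near 22 N, I viewed 11 pictures against the limit of 10, and I did not re-measure the bystanders at the end.

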